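# Draw the loupe boom out to its mark and hold it

### The arm

A 7-joint arm with a two-finger parallel gripper is mounted at the origin on a cart in front of the work surface, level with it; the furniture and walls round the work are solid. World frame = base frame: x ahead of the robot, y to its left, z up, the work surface at z = 0. Lengths are in mm, angles in rad, forces in N, time in s.
With the tool pointing down it reaches from about 400 to 875 mm from the base axis. Payload 4.4 kg.
Tool frame: the origin (TCP) lies at the very end of the fingers, on their centre line; the grasp point (between the pads) lies 19 mm behind it; z points along the fingers, x is the direction in which the jaws open and shut, and the axes are right-handed (so a half turn about z gives the same grasp; the last joint's range is limited). The gripper opens to 85 mm and grips with 20 to 120 N. Pads are 22 mm wide; open, the fingers measure 114 mm over their backs; the gripper's body (76 mm by 85 mm) begins 54 mm behind the grasp point. The pads swing forward as they close: fully open they stand 13 mm farther back than shut.
Start: joints at [1.198, 0.628, 0.038, 1.517, -0.027, 0.996, -0.02], TCP at [196.334, -619.654, 231.313] pointing down, gripper open.
Joint ranges: [-3.06, 3.06], [-0.37, 2.12], [-1.25, 1.32], [0.18, 2.47], [-1.1, 4.24], [0.23, 1.98], [-2.94, 2.94]. Speed limits (rad/s): [2.57, 2.57, 3.14, 3.14, 3.14, 3.14, 3.14].

### API

Orientations are given as [roll, pitch, yaw] about the fixed x, y, z axes, in that order (R = Rz(yaw) Ry(pitch) Rx(roll)).
In Python, from cell import ctrl, get_image, job, models gives the robot as it stands.
- The arm moves only by the tool move_arm, never from a script. Its argument "moves" is a list that holds one entry, the list of rows, each a list of 6 numbers: the shift along the tool's x, y, z in m, then the turn, a rotation vector about the tool's x, y, z in rad. A call has 1 to 20 rows; each row is the pose to reach, as a shift and turn from the pose commanded when the call began, along the tool's axes at that moment; what a row does not reach only later rows make up. A row lasts 1/8 s, in which the tool goes at most 62.5 mm and 10.7 degrees, less where a joint would pass 70% of its speed; a pose out of reach is approached as far as the arm can. A call with a gripper value outside its range is refused whole. "jaw" is the opening, from 0 (shut) to 1 (fully open), set as the call begins (left out, the last holds). The fingers move at their own pace and stop on an object; the grip force is fixed at half the most. Time passes only in rows, so rows that repeat a pose let the fingers close. It gives the time, the measured TCP pose, the force and the opening at its end, in the units of the state.
- ctrl.read_state(): the state, without advancing time (a new reading comes with each control period).
- get_image(name): name is "scene" or "top" or "wrist"; returns a dict with "color" (384x512x3 uint8, blue, green, red), "fov_y" (degrees; the focal length in pixels is half the picture's height over the tangent of half this angle, whatever the lens; pixels are square), "cx", "cy" (the principal point, pixels), "k1" (the pictures are not rectified: a ray, as slopes to the right and down, at radius r is drawn at 1 + k1 r^2 times it, then the intrinsics apply), "origin" and "orientation" of the camera in the world; the wrist camera has in their place "hand_eye" (4x4, takes a point from camera to tool coordinates, whose origin is the TCP and whose axes are the tool frame's). Camera axes: x right, y up, looking along -z (the intrinsics and any distortion apply to the point x, -y, -z); pixel columns grow to the right and rows downward; lengths in mm; the calibration is good to about 2 mm. A picture is of the moment at which its call begins: read the wrist's pose just before it. There is no depth.
- job.finish_job(): hands the job in, once; it reports no verdict.
Trained networks look in the newest picture that a camera, given by its name, has taken for a name from the list of things; names that differ only in an ending like _2 or _b are one class to them, and where a whole thing is asked for, a point or a joint stands for the part that bears it (a point fixed in the world has none). Each returns a list of dicts, best first, with "score" (0 to 1); they miss things now and then, are a little off and sometimes report something else, mostly with a low value. They report only what shows in the picture. A call takes as long as a camera call.
- models.cut_out(camera, thing): "pixels" (384x512 bool, what is visible of it) and "uv" ([column, row] in pixels, amid what is visible of it).
- models.place_of(camera, thing): "uv" ([column, row] in pixels: a listed point, or the origin of a listed thing).
The state is a dict: "clock": time; "qpos": joint angles; "qd": joint speeds; "tau": joint torques, N m; "eef_pos": TCP position; "tool_rot": TCP orientation; "force": force on the tool from outside, world axes, zero at the start; "torque": the same for the moment, N m; "width": finger opening in mm.
Only numpy, scipy, OpenCV 4.12 (cv2) and the standard library are available. Lean on these libraries where they do the work, as an engineer would, in place of code of your own. Each camera call takes 0.05 s, during which the arm holds its last target.

### The job

Set up the inspection stand so I can look through its lens: first slide the saddle fully home against the brass end stop, with the boom still in. Then squeeze the orange lock button on the boom's grip head to free the boom, draw it out until the brass pointer lines up with the red clip, and finish while still holding it there, because its spring pulls it back when let go. Do not shift the red clip or disturb the other things on the bench.

Things in the scene. Friction and masses are not known exactly. Their poses are not given: they have to be found in the camera images.
- stand: the inspection stand, fixed to the bench: a grey bed plate (125 x 190 mm, 12 mm thick) with two steel rods along its y axis. Origin on the bench surface, in the middle of the plate's front edge; x points backwards (away from the lens), y along the rods towards the brass end stop, z up. Its yaw differs each time. Brass stop block at the +y end, dark steel block at the -y end. A narrow foot with a cork pad (14 mm high) runs 105 mm forward of the front edge at y = +40 mm
- saddle (a joint): position of the aluminium saddle along the rods, in m: 0 at the dark end, 0.080 home against the brass stop; grows towards the stand's +y. Stiff sliding fit, about 5 N of friction, stays where it is left
- knob (a point): centre of the head of the black knob on the saddle, 80 mm above the bench; the head is 18 mm across and 19 mm high (its top is 92 mm above the bench), on a 12 mm stem. The top of the sleeve beside it (nearest face 16 mm to +y of this point) is 63 mm above the bench. The saddle may be moved by this knob or by anything it carries. Axes as the stand's
- boom (a joint): extension of the telescoping boom, in m: 0 fully in, up to 0.085 out; it moves to the stand's -x. Locked at 0 (1 mm of play) until the lock button is pressed in. A spring pulls it back with about 2.5 N at the start to 4 N fully out; it locks again by itself only when fully in
- grip_head (a point): centre of the boom's grey grip head, a block 30 mm long (x), 26 mm wide (y), 42 mm high, centre 74 mm above the bench; moves with the boom. Pinch it across y, over the button: the closed grip is then 26 mm wide and centred on this point. In front of it (-x) is the round lens, 50 mm across, 57 mm above the bench at its upper side, reaching 76 mm forward of this point; the sleeve begins 37 mm behind it. Axes as the stand's
- lock_button (a joint): how far the orange lock button is pressed in, in m: 0 out, 0.006 flush with the head; the boom is free from about 0.004, so squeeze it right in. Spring of 2 N at first, 5 N when flush. While the boom is out the button stays partly in by itself
- button_face (a point): centre of the orange button's outer face (14 x 16 mm), on the -y face of the grip head, standing 6 mm proud; pressed towards the stand's +y
- pointer (a point): tip of the brass pointer on the rear of the boom, 67 mm above the bench, moves with the boom along the scale on the saddle
- red_clip (a joint): place of the red clip on the saddle's scale, in m: the boom extension at which the pointer lines up with it (0.035 to 0.075). Very stiff; leave it
- clip_mark (a point): tip of the red clip, level with the path of the pointer's tip; when lined up, the pointer's tip stands 2 mm beside this point (along y) and passes it freely. Rides on the saddle
- loupe: bystander: small black loupe, 33 mm across, 31 mm high, loose; origin at its underside
- copper_tube: bystander: copper tube, 22 mm thick, 150 mm long, lying loose; origin at its underside
- eraser_block: bystander: grey block 24 x 52 x 13 mm, loose; origin at its underside
- copper_spool: bystander: spool of copper wire, 48 mm across, 30 mm high, loose; origin at its underside
- flux_jar: bystander: amber jar with a black cap, 56 mm across, 78 mm high, loose; origin at its underside

How it is judged:
By the outcome, as a careful person would: the job done as asked, in the order asked, and still so for the second after the job is handed in, while the arm keeps its last pose, push and grip.
It also fails if it takes over 40 s, if anything falls off the work surface, if the arm or the gripper's body presses on something with over 40 N, if the wrist force passes 120 N, or if a joint passes its speed limit or range.

## Working session

There is one attempt and no reset: what is moved stays moved. The work goes in short steps, Python scripts to look and compute and a tool call to move; the robot and the scene stay as the last step left them, time stands still between calls to the robot, and variables do not carry over. Pictures are saved under pics/ and viewed, and the job is handed in when it is done.

Besides the shell and the picture viewer there is one more tool, called after "Call:" as name(argument=value, ...) on one line, values as JSON. move_arm: Moves the arm, as the interface text tells. Its arguments: {"type":"object","properties":{"moves":{"type":"array","items":{"type":"array","items":{"type":"array","items":{"type":"number"}}}},"jaw":{"type":"number"}},"required":["moves"]}

```bash
ls; mkdir -p pics; python3 - <<'E'
from cell import ctrl,get_image
import cv2
s=ctrl.read_state();print(s)
for n in("scene","top","wrist"):
    d=get_image(n);cv2.imwrite(f"pics/{n}0.png",d["color"]);print({k:v for k,v in d.items() if k!="color"})
E
```

```text
pics
{'clock': 0.0, 'qpos': array([ 1.1982184 ,  0.62933144,  0.03841743,  1.51837841, -0.02699506,
        0.996341  , -0.01995959]), 'qd': array([-1.19254814e-03, -9.52585351e-04,  7.52056304e-04,  6.26266890e-06,
        2.30748366e-04, -9.68835057e-04, -7.53266712e-04]), 'tau': array([ 9.64449609e-04, -5.63400614e+01,  1.22663196e+00, -1.93443650e+01,
        1.09584173e-02,  1.05922879e-02, -1.55788491e-06]), 'eef_pos': array([ 196.1372734 , -619.02526364,  230.39486371]), 'tool_rot': array([ 3.14157760e+00,  1.94090316e-03, -1.26395571e+00]), 'force': array([ 0.05046822,  0.80518817, -1.19325343]), 'torque': array([-0.02188332, -0.04029104, -0.00391697]), 'width': 85.2718871137532}
{'fov_y': 53.4508554660809, 'cx': 252.7674263313653, 'cy': 193.3693958599334, 'k1': -0.0925575111335421, 'origin': array([134.35361517, 510.3587215 , 973.31095164]), 'orientation': array([ 0.70402424,  0.008527  , -2.43845248])}
{'fov_y': 49.52082404522801, 'cx': 257.18201860711366, 'cy': 184.03159699112067, 'k1': -0.1075387020230671, 'origin': array([ 368.93614783,  -69.06384924, 1283.65601414]), 'orientation': array([ 0.20416531, -0.00389797, -1.46089966])}
{'fov_y': 66.30074061055296, 'cx': 253.2481499688984, 'cy': 193.53004549388388, 'k1': -0.05138235966214124, 'hand_eye': array([[ 9.99999301e-01,  1.12898343e-03,  3.51174656e-04,
        -2.27577191e+00],
       [ 1.18136648e-03, -9.66134464e-01, -2.58036436e-01,
        -6.49286825e+01],
       [ 4.79630770e-05,  2.58036670e-01, -9.66135122e-01,
        -1.42088400e+02],
       [ 0.00000000e+00,  0.00000000e+00,  0.00000000e+00,
         1.00000000e+00]])}
```

View pics/scene0.png

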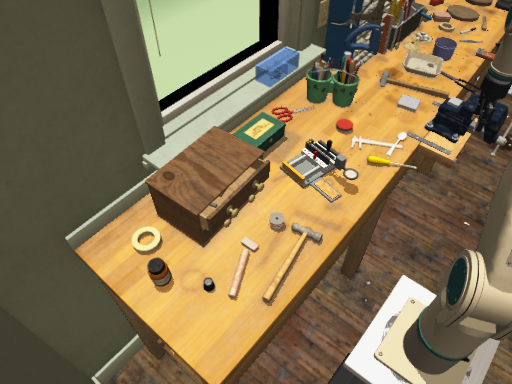

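View pics/top0.png

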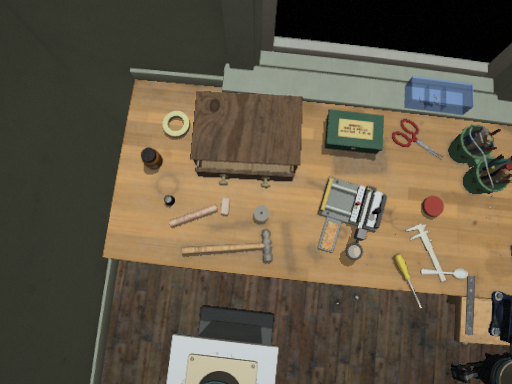

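```bash
cat > h.py <<'E'
import numpy as np,cv2
from scipy.spatial.transform import Rotation as R
from cell import ctrl,get_image,models
def cam(n):
    s=ctrl.read_state(); d=get_image(n)
    f=192/np.tan(np.radians(d["fov_y"]/2))
    if n=="wrist":
        T=np.eye(4);T[:3,:3]=R.from_euler("xyz",s["tool_rot"]).as_matrix();T[:3,3]=s["eef_pos"]
        T=T@d["hand_eye"]
    else:
        T=np.eye(4);T[:3,:3]=R.from_euler("xyz",d["orientation"]).as_matrix();T[:3,3]=d["origin"]
    K=np.array([[f,0,d["cx"]],[0,f,d["cy"]],[0,0,1]])
    return dict(T=T,K=K,k1=d["k1"],img=d["color"],s=s)
def ray(c,uv):
    D=np.array([c["k1"],0,0,0.])
    p=cv2.undistortPoints(np.array([[uv]],float),c["K"],D)[0,0]
    return c["T"][:3,3],c["T"][:3,:3]@np.array([p[0],-p[1],-1.])
def at_z(c,uv,z):
    o,d=ray(c,uv);return o+d*(z-o[2])/d[2]
def proj(c,P):
    P=np.atleast_2d(P)
    q=(P-c["T"][:3,3])@c["T"][:3,:3];q=q*[1,-1,-1]
    return cv2.projectPoints(q,np.zeros(3),np.zeros(3),c["K"],np.array([c["k1"],0,0,0.]))[0][:,0]
def tri(rs):
    A=np.zeros((3,3));b=np.zeros(3)
    for o,d in rs:
        d=d/np.linalg.norm(d);M=np.eye(3)-np.outer(d,d);A+=M;b+=M@o
    p=np.linalg.solve(A,b)
    return p,[np.linalg.norm(np.cross(p-o,d/np.linalg.norm(d))) for o,d in rs]
E
python3 - <<'E'
from h import *
cs={n:cam(n) for n in("scene","top")}
for t,z in dict(stand=0,knob=80,grip_head=74,button_face=74,pointer=67,clip_mark=67,loupe=0,copper_tube=0,eraser_block=0,copper_spool=0,flux_jar=0).items():
    rs=[]
    for n in cs:
        l=models.place_of(n,t)
        for q in l[:1]:
            print(t,n,round(q["score"],2),np.round(q["uv"],1),np.round(at_z(cs[n],q["uv"],z),1))
            rs.append(ray(cs[n],q["uv"]))
    if len(rs)==2: p,e=tri(rs);print("   tri",np.round(p,1),np.round(e,1))
E
```

```text
stand scene 0.73 [327.8 142.1] [ 621.7 -491.9    0. ]
stand top 0.82 [345.7 221.2] [ 546.7 -331.6    0. ]
   tri [ 521.5 -290.7  196.1] [2.1 2.1]
knob scene 0.87 [330.8 141. ] [ 576.7 -421.2   80. ]
knob top 0.71 [380.4 211.5] [ 575.1 -416.2   80. ]
   tri [ 573.8 -414.5   86.3] [0.3 0.3]
grip_head scene 0.83 [339.2 160.1] [ 506.2 -364.6   74. ]
grip_head top 0.9 [359.6 232.5] [ 507.7 -359.7   74. ]
   tri [ 505.6 -359.1   79.1] [1.6 1.6]
pointer scene 0.97 [305.  143.4] [ 646.  -365.3   67. ]
pointer top 0.81 [363.7 186.5] [ 647.7 -365.2   67. ]
   tri [ 647.1 -365.6   66.4] [0.8 0.8]
clip_mark scene 0.58 [275.2 224.9] [509.8 -21.7  67. ]
clip_mark top 0.45 [156.4 162.6] [652.1 265.1  67. ]
   tri [486.8 157.1 365.4] [95.4 95.4]
loupe scene 0.72 [211.7 285.4] [544.9 216.5   0. ]
loupe top 0.43 [169.2 200. ] [552.3 223.8   0. ]
   tri [547.2 220.1   5.7] [4.8 4.8]
copper_tube scene 0.91 [238.  273.2] [514.2 140.3   0. ]
copper_tube top 0.73 [195.6 217.2] [508.  133.6   0. ]
   tri [512.3 136.6  -5.4] [4.2 4.2]
eraser_block scene 0.71 [242.7 241.4] [575.1  50.4   0. ]
eraser_block top 0.46 [222.9 205.1] [555.2  54.    0. ]
   tri [559.5  56.   18.3] [7.8 7.8]
copper_spool scene 0.52 [275.6 222.1] [543.3 -70.4   0. ]
copper_spool top 0.67 [262.8 216.4] [533.7 -73.4   0. ]
   tri [538.  -71.3   1.5] [4.9 4.9]
flux_jar scene 0.69 [162. 279.] [666.7 294.3   0. ]
flux_jar top 0.6 [156.8 162.6] [667.8 282.2   0. ]
   tri [674.5 288.9 -18.9] [2.6 2.6]
```

```bash
python3 - <<'E'
import cv2
a=cv2.imread("pics/top0.png")[160:280,300:420];b=cv2.imread("pics/scene0.png")[125:215,265:375]
cv2.imwrite("pics/tc.png",cv2.resize(a,(600,600),interpolation=cv2.INTER_CUBIC))
cv2.imwrite("pics/sc.png",cv2.resize(b,(733,600),interpolation=cv2.INTER_CUBIC))
E
```

```text
(no output)
```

View pics/tc.png

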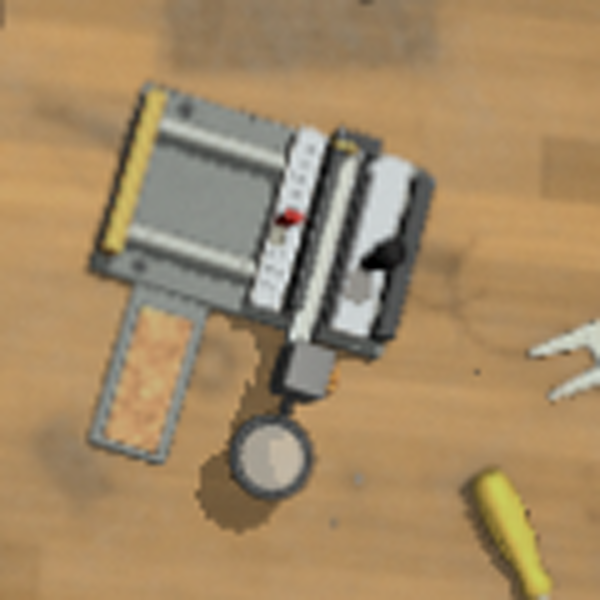

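View pics/sc.png

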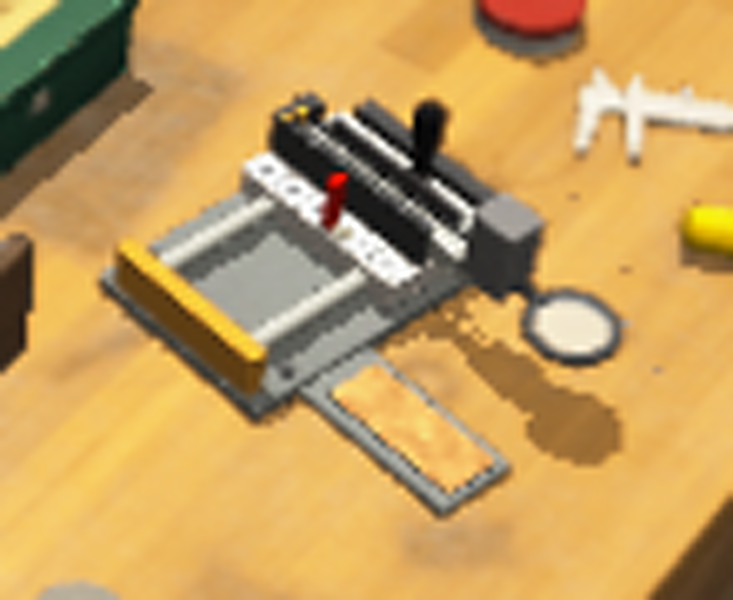

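View pics/wrist0.png

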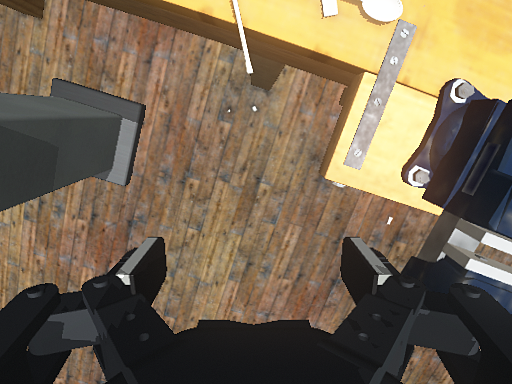

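```bash
python3 - <<'E'
from h import *
c=cam("top")
for n,p in dict(fl=(92,265),bl=(150,85),fr=(375,357)).items():
    print(n,np.round(at_z(c,(p[0]/5+300-.4,p[1]/5+160-.4),12),1))
p=[at_z(c,(p[0]/5+300-.4,p[1]/5+160-.4),12) for p in((92,265),(150,85),(375,357))]
d=p[1]-p[0];print(np.linalg.norm(d),np.arctan2(d[1],d[0]))
e=p[0]-p[2];print(np.linalg.norm(e),np.arctan2(-e[0],e[1]))
s=ctrl.read_state();print(s["clock"])
E
```

```text
fl [ 562.4 -241.5   12. ]
bl [ 680.1 -268.8   12. ]
fr [ 524.2 -421.    12. ]
120.73864685995085 -0.22751336213479914
183.51214364206274 -0.20972497214662117
1.4
```

Call:
move_arm(moves=[[[-0.01, -0.041, 0, 0, 0, 0.052], [-0.02, -0.083, 0, 0, 0, 0.104], [-0.03, -0.124, 0, 0, 0, 0.157], [-0.04, -0.165, 0, 0, 0, 0.209], [-0.05, -0.207, 0, 0, 0, 0.261], [-0.06, -0.248, 0, 0, 0, 0.313], [-0.07, -0.289, 0, 0, 0, 0.365], [-0.08, -0.331, 0, 0, 0, 0.418], [-0.09, -0.372, 0, 0, 0, 0.47], [-0.1, -0.413, 0, 0, 0, 0.522], [-0.1, -0.413, 0, 0, 0, 0.522], [-0.1, -0.413, 0, 0, 0, 0.522]]], jaw=0)

```text
clock: 2.9
eef_pos: [559.1, -400.1, 231.1]
tool_rot: [3.141, -0.001, -1.786]
force: [-0.2, -0.3, -0.8]
width: -0.3
```

```bash
python3 - <<'E'
from h import *
c=cam("wrist");cv2.imwrite("pics/w1.png",c["img"]);s=c["s"]
import pickle;pickle.dump(c,open("w1.pkl","wb"))
print(s["clock"],s["eef_pos"],s["tool_rot"],s["width"],s["force"],s["qpos"])
for t,z in dict(stand=0,knob=80,grip_head=74,button_face=74,pointer=67,clip_mark=67).items():
    for q in models.place_of("wrist",t)[:1]:
        print(t,round(q["score"],2),np.round(q["uv"],1),np.round(at_z(c,q["uv"],z),1))
E
```

```text
2.9 [ 559.1453942  -400.08020209  231.14124199] [ 3.14061800e+00 -8.58096320e-04 -1.78591768e+00] -0.2806349582650773 [-0.21877884 -0.31789438 -0.83496863] [ 0.47751574  0.6934587   0.18751793  1.40159864 -0.13569696  1.05972277
 -1.096753  ]
stand 0.73 [207.6 189. ] [ 543.1 -333.5    0. ]
knob 0.63 [256.6 166.4] [ 572.2 -404.5   80. ]
grip_head 0.85 [229.7 236.2] [ 501.8 -359.1   74. ]
pointer 0.95 [209.2 103.8] [ 642.2 -371.3   67. ]
clip_mark 0.5 [207.9 159.4] [ 588.2 -356.    67. ]
```

View pics/w1.png

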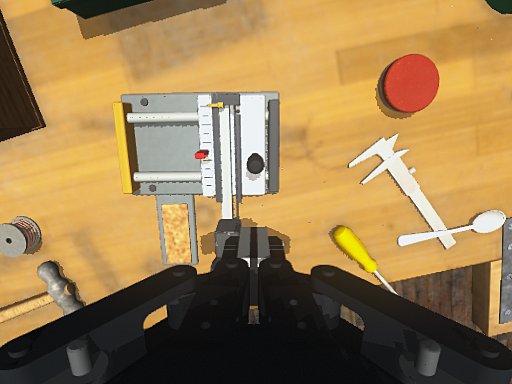

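```bash
python3 - <<'E'
import cv2
a=cv2.imread("pics/w1.png")[85:205,110:290]
cv2.imwrite("pics/w1c.png",cv2.resize(a,(792,528),interpolation=cv2.INTER_CUBIC))
E
```

```text
(no output)
```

View pics/w1c.png

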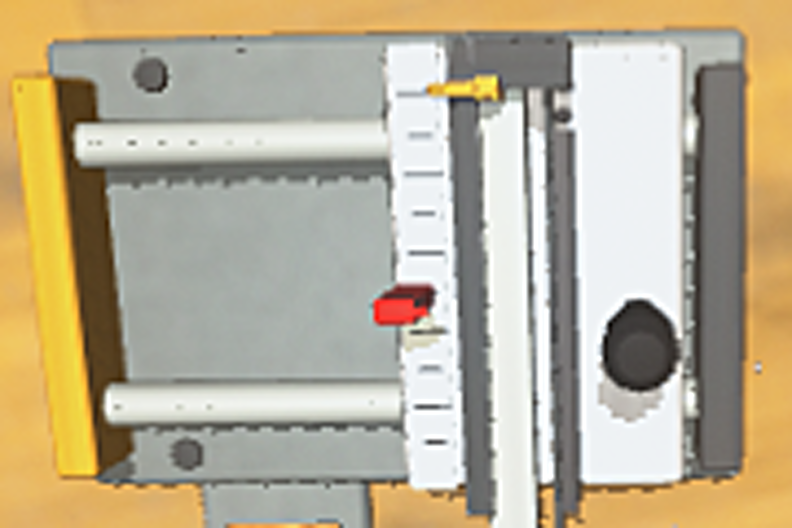

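```bash
python3 - <<'E'
from h import *
import pickle
c=pickle.load(open("w1.pkl","rb"))
f=lambda x,y,z:at_z(c,(x/4.4+110-.4,y/4.4+85-.4),z)
bl,br,fr=f(50,43,12),f(745,32,12),f(743,475,12)
print(bl,br,fr,np.linalg.norm(bl-br),np.linalg.norm(br-fr))
e=bl-br;print(np.arctan2(-e[0],e[1]));d=br-fr;print(np.arctan2(d[1],d[0]))
print("knob top",f(640,345,88),"head pointer",f(428,90,67),"clip",f(433,290,67),f(433,305,67))
y=-.215;X=np.array([np.cos(y),np.sin(y),0]);Y=np.array([-X[1],X[0],0])
print((f(428,90,67)-f(433,290,67))@X)
print("sleeve left/right edge top63",[ (f(a,510,63)@Y) for a in(470,500,530,578)], "knob Y",f(640,360,80)@Y)
# boom direction
print("boom edge",f(480,100,60),f(497,525,60))
print("saddle right edge Y",f(683,300,35)@Y,"dark block",f(697,300,35)@Y)
E
```

```text
[ 679.81871051 -264.34148929   12.        ] [ 641.34297267 -447.09363007   12.        ] [ 521.76784755 -422.86057937   12.        ] 186.75847333873875 122.00594777666001
-0.20750462530365082
-0.19995158420349346
knob top [ 577.11450079 -403.95590695   88.        ] head pointer [ 641.56898299 -368.68729773   67.        ] clip [ 597.15542306 -358.40134442   67.        ] [ 593.7179691  -357.50899493   67.        ]
45.585481328916984
sleeve left/right edge top63 [np.float64(-229.19715898796287), np.float64(-236.70748340658807), np.float64(-244.21249870745055), np.float64(-256.21264005720815)] knob Y -271.5832117783924
boom edge [ 637.16710186 -379.00952861   60.        ] [ 535.62151243 -358.0341229    60.        ]
saddle right edge Y -283.11221361688916 dark block -286.7708533999201
```

Call:
move_arm(moves=[[[0.025, -0.009, 0.01, 0, 0, -0.005], [0.05, -0.018, 0.04, 0, 0, -0.01], [0.05, -0.018, 0.085, 0, 0, -0.01], [0.05, -0.018, 0.125, 0, 0, -0.01], [0.05, -0.018, 0.15, 0, 0, -0.01], [0.05, -0.018, 0.159, 0, 0, -0.01], [0.05, -0.018, 0.159, 0, 0, -0.01]]])

```text
clock: 4.12
eef_pos: [566.6, -452.5, 72.4]
tool_rot: [3.141, 0.0, -1.776]
force: [0.9, -0.1, 0.7]
width: -0.3
```

```bash
python3 - <<'E'
from h import *
c=cam("wrist");cv2.imwrite("pics/w2.png",c["img"]);s=c["s"]
import pickle;pickle.dump(c,open("w2.pkl","wb"))
print(s["clock"],s["eef_pos"],s["tool_rot"],s["width"],s["force"])
E
```

```text
4.125 [ 566.64533235 -452.50493464   72.35458052] [ 3.14144456e+00  2.03625011e-05 -1.77631756e+00] -0.28419729393480625 [ 0.90464918 -0.108515    0.69719333]
```

View pics/w2.png

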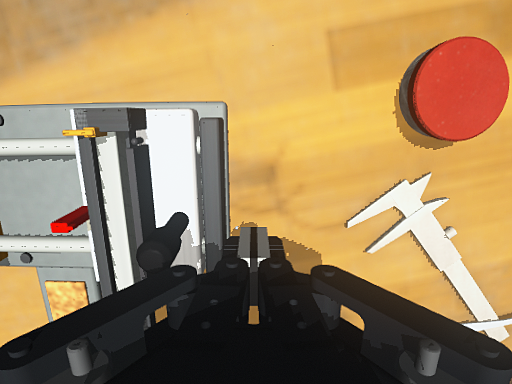

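```bash
python3 - <<'E'
from h import *
import pickle
c=pickle.load(open("w2.pkl","rb"))
for P in [(575,-408,92),(575,-408,71),(575,-408,50),tuple(c["s"]["eef_pos"])]: print(P,proj(c,P))
for uv,z in (((181,214),60),((158,250),92),((152,257),92)): print(uv,at_z(c,uv,z))
E
```

```text
(575, -408, 92) [[159.66234247 260.49092899]]
(575, -408, 71) [[171.68177871 241.68930685]]
(575, -408, 50) [[180.99813542 227.15004359]]
(np.float64(566.6453323486307), np.float64(-452.5049346401036), np.float64(72.35458052324891)) [[256.95237849 241.2847782 ]]
(181, 214) [ 585.86233581 -413.50015887   60.        ]
(158, 250) [ 580.2674415  -408.80360064   92.        ]
(152, 257) [ 577.4202989  -405.01197181   92.        ]
```

```bash
python3 - <<'E'
import cv2
a=cv2.imread("pics/w2.png")[95:275,40:310]
cv2.imwrite("pics/w2c.png",cv2.resize(a,(798,532),interpolation=cv2.INTER_CUBIC))
E
```

```text
(no output)
```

View pics/w2c.png

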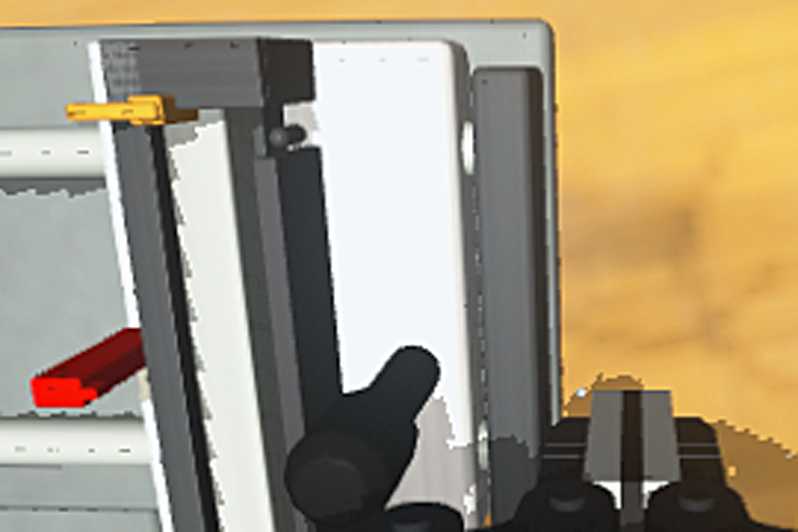

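Call:
move_arm(moves=[[[-0.015, 0, 0, 0, 0, 0], [-0.025, 0, 0, 0, 0, 0], [-0.035, 0, 0, 0, 0, 0], [-0.045, 0, 0, 0, 0, 0], [-0.055, 0, 0, 0, 0, 0], [-0.065, 0, 0, 0, 0, 0], [-0.075, 0, 0, 0, 0, 0], [-0.085, 0, 0, 0, 0, 0], [-0.09, 0, 0, 0, 0, 0]]])

```text
clock: 5.3
eef_pos: [585.7, -365.6, 73.5]
tool_rot: [-3.139, -0.003, -1.776]
force: [-0.8, -5.2, 2.3]
width: 0.1
```

```bash
python3 - <<'E'
from h import *
c=cam("wrist");cv2.imwrite("pics/w3.png",c["img"]);s=c["s"]
import pickle;pickle.dump(c,open("w3.pkl","wb"))
print(s["clock"],s["eef_pos"],s["tool_rot"],s["width"],s["force"])
E
```

```text
5.3 [ 585.66080454 -365.57584173   73.46071867] [-3.13905917 -0.0032049  -1.77605053] 0.10201537892722863 [-0.76390927 -5.17324594  2.25313885]
```

View pics/w3.png

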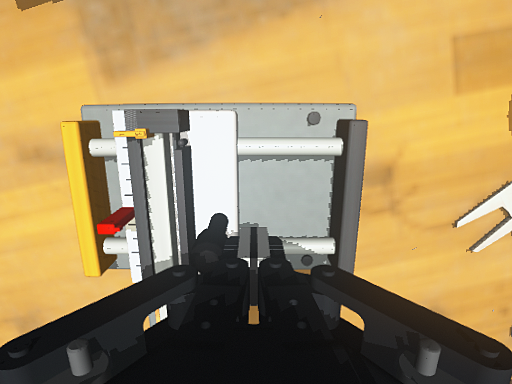

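Call:
move_arm(moves=[[[-0.004, 0, 0, 0, 0, 0], [-0.008, 0, 0, 0, 0, 0], [-0.01, 0, 0, 0, 0, 0]]])

```text
clock: 5.72
eef_pos: [587.7, -355.8, 73.3]
tool_rot: [-3.139, -0.002, -1.777]
force: [1.0, -4.4, 3.3]
width: 0.1
```

```bash
python3 - <<'E'
from h import *
c=cam("wrist");cv2.imwrite("pics/w4.png",cv2.resize(c["img"][90:290,50:300],(750,600),interpolation=cv2.INTER_CUBIC));s=c["s"]
print(s["clock"],s["eef_pos"],s["force"])
E
```

```text
5.725 [ 587.67276027 -355.78024163   73.32773506] [ 1.04694244 -4.41080302  3.32403321]
```

View pics/w4.png

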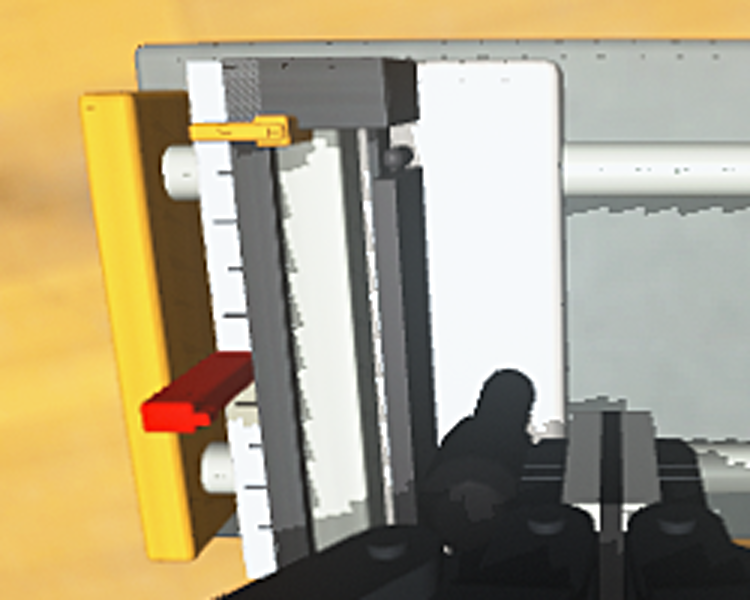

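Call:
move_arm(moves=[[[-0.002, 0, 0, 0, 0, 0], [-0.004, 0, 0, 0, 0, 0], [-0.005, 0, 0, 0, 0, 0], [-0.006, 0, 0, 0, 0, 0]]])

```text
clock: 6.28
eef_pos: [588.1, -353.4, 73.4]
tool_rot: [-3.138, -0.007, -1.778]
force: [0.2, -11.8, 1.2]
width: 0.1
```

Call:
move_arm(moves=[[[-0.002, 0, 0, 0, 0, 0], [-0.002, 0, 0, 0, 0, 0]]])

```text
clock: 6.52
eef_pos: [588.1, -353.4, 73.4]
tool_rot: [-3.138, -0.009, -1.779]
force: [-1.2, -12.7, 1.7]
width: -0.3
```

```bash
python3 - <<'E'
from h import *
import pickle
c=cam("wrist");cv2.imwrite("pics/w5.png",cv2.resize(c["img"][90:290,50:300],(750,600),interpolation=cv2.INTER_CUBIC));s=c["s"]
pickle.dump(c,open("w5.pkl","wb"))
t=cam("top");cv2.imwrite("pics/t5.png",cv2.resize(t["img"][160:280,300:420],(600,600),interpolation=cv2.INTER_CUBIC))
pickle.dump(t,open("t5.pkl","wb"))
print(s["clock"],s["eef_pos"],s["force"])
for k in("knob","pointer","clip_mark","grip_head"):
  for n,z in(("wrist",67),("top",67)):
    for q in models.place_of(n,k)[:1]: print(k,n,q["score"],q["uv"])
E
```

```text
6.525 [ 588.07679375 -353.40254534   73.4208669 ] [ -1.18314006 -12.67026368   1.74977241]
knob wrist 0.83 [213.6, 248.2]
knob top 0.75 [356.4, 203.3]
pointer wrist 0.87 [114.5, 132.5]
pointer top 0.62 [340.6, 177.0]
clip_mark wrist 0.7 [122.2, 232.7]
grip_head top 0.56 [333.2, 225.3]
```

View pics/w5.png

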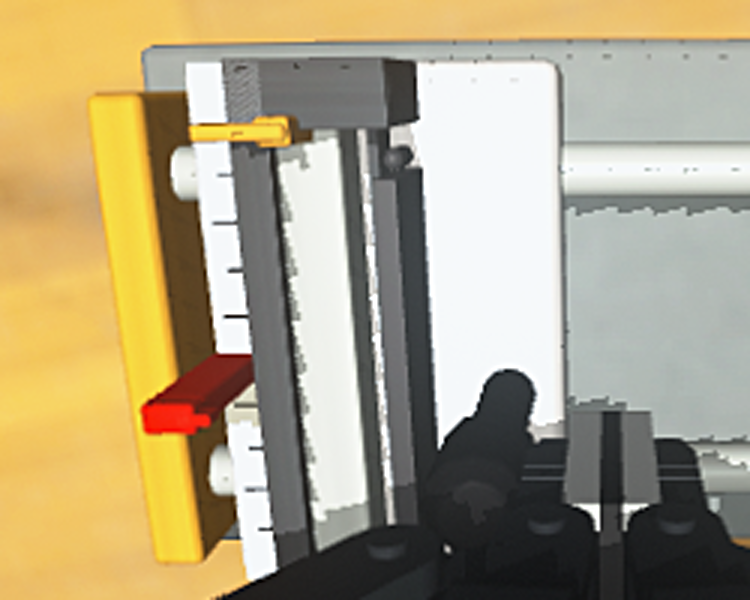

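View pics/t5.png

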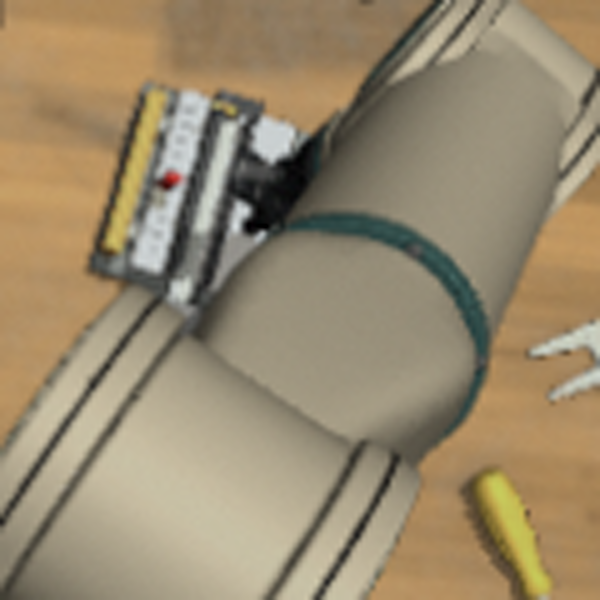

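```bash
python3 - <<'E'
from h import *
import pickle
a,b,c=[pickle.load(open(f"w{i}.pkl","rb")) for i in(1,2,5)]
y=-.205;X=np.array([np.cos(y),np.sin(y),0]);Y=np.array([-X[1],X[0],0])
def sc(p):return np.round([p@X,p@Y],1)
print("pointer w1",sc(at_z(a,(428/4.4+110-.4,90/4.4+85-.4),67)))
print("pointer w2",sc(at_z(b,(68/2.956+40-.3,110/2.956+95-.3),67)))
g=lambda u,v,z:sc(at_z(c,(u/3+50-.3,v/3+90-.3),z))
print("pointer w5",g(190,131,67))
print("bed corner back-left",g(145,47,12)," w1",sc(at_z(a,(50/4.4+109.6,43/4.4+84.6),12)))
print("saddle right edge w5 z35",g(558,70,35),"w1",sc(at_z(a,(683/4.4+109.6,45/4.4+84.6),35)),"w2",sc(at_z(b,(468/2.956+39.7,60/2.956+94.7),35)))
print("scale left edge",g(187,62,40),g(187,62,30))
for z in(30,40,50,60):print(z,"brass top back-left/right",g(90,95,z),g(155,93,z),"inner bottom",g(183,93,12))
E
```

```text
pointer w1 [ 703.2 -230.4]
pointer w2 [ 703.6 -229.9]
pointer w5 [ 703.5 -154.4]
bed corner back-left [ 719.5 -120.6]  w1 [ 719.4 -120.4]
saddle right edge w5 z35 [ 713.1 -214.5] w1 [ 714.3 -289.8] w2 [ 711.  -293.1]
scale left edge [ 715.4 -142.8] [ 715.6 -138.2]
30 brass top back-left/right [ 709.4 -116.8] [ 709.5 -130.7] inner bottom [ 709.3 -128.2]
40 brass top back-left/right [ 709.5 -122.5] [ 709.6 -135.7] inner bottom [ 709.3 -128.2]
50 brass top back-left/right [ 709.6 -128.3] [ 709.7 -140.7] inner bottom [ 709.3 -128.2]
60 brass top back-left/right [ 709.7 -134. ] [ 709.8 -145.7] inner bottom [ 709.3 -128.2]
```

Call:
move_arm(moves=[[[-0.002, 0, 0, 0, 0, 0], [-0.004, 0, 0, 0, 0, 0], [-0.004, 0, 0, 0, 0, 0]]])

```text
clock: 7.4
eef_pos: [588.1, -353.2, 73.6]
tool_rot: [-3.136, -0.014, -1.781]
force: [-1.4, -18.6, -1.0]
width: -0.4
```

```bash
python3 - <<'E'
from h import *
import pickle
a,b,c=[pickle.load(open(f"w{i}.pkl","rb")) for i in(1,2,5)]
y=-.205;X=np.array([np.cos(y),np.sin(y),0]);Y=np.array([-X[1],X[0],0])
def sc(p):return np.round([p@X,p@Y],1)
g=lambda u,v,z:sc(at_z(c,(u/3+50-.3,v/3+90-.3),z))
for n,u in dict(tl=(142,404),bl=(145,432),tr=(195,402),br=(190,432),notch=(210,417),farR=(250,355),farRb=(250,372),model=(216.6,428)).items():
    print(n,[tuple(g(*u,z)) for z in(45,60,67,75,85)])
for v in(176,222,269,316,447,488,527): print("tick",v,g(233,v,42))
cv2.imwrite("pics/clip.png",cv2.resize(c["img"][195:255,90:170],(800,600),interpolation=cv2.INTER_CUBIC))
E
```

```text
tl [(np.float64(646.8), np.float64(-127.0)), (np.float64(652.5), np.float64(-135.5)), (np.float64(655.1), np.float64(-139.4)), (np.float64(658.1), np.float64(-144.0)), (np.float64(661.9), np.float64(-149.6))]
bl [(np.float64(640.6), np.float64(-126.7)), (np.float64(646.8), np.float64(-135.2)), (np.float64(649.7), np.float64(-139.2)), (np.float64(653.0), np.float64(-143.7)), (np.float64(657.1), np.float64(-149.4))]
tr [(np.float64(647.3), np.float64(-138.4)), (np.float64(652.9), np.float64(-145.8)), (np.float64(655.5), np.float64(-149.3)), (np.float64(658.5), np.float64(-153.3)), (np.float64(662.2), np.float64(-158.3))]
br [(np.float64(640.6), np.float64(-136.4)), (np.float64(646.8), np.float64(-144.1)), (np.float64(649.7), np.float64(-147.6)), (np.float64(653.0), np.float64(-151.7)), (np.float64(657.1), np.float64(-156.8))]
notch [(np.float64(643.9), np.float64(-141.1)), (np.float64(649.8), np.float64(-148.3)), (np.float64(652.6), np.float64(-151.7)), (np.float64(655.7), np.float64(-155.6)), (np.float64(659.6), np.float64(-160.4))]
farR [(np.float64(657.4), np.float64(-151.1)), (np.float64(662.1), np.float64(-157.4)), (np.float64(664.3), np.float64(-160.4)), (np.float64(666.8), np.float64(-163.8)), (np.float64(670.0), np.float64(-168.0))]
farRb [(np.float64(653.8), np.float64(-150.7)), (np.float64(658.8), np.float64(-157.1)), (np.float64(661.1), np.float64(-160.1)), (np.float64(663.8), np.float64(-163.5)), (np.float64(667.2), np.float64(-167.7))]
model [(np.float64(641.5), np.float64(-142.2)), (np.float64(647.6), np.float64(-149.3)), (np.float64(650.4), np.float64(-152.7)), (np.float64(653.7), np.float64(-156.5)), (np.float64(657.8), np.float64(-161.2))]
tick 176 [ 693.4 -150.4]
tick 222 [ 684.3 -149.4]
tick 269 [ 674.7 -148.3]
tick 316 [ 664.9 -147.2]
tick 447 [ 635.9 -143.8]
tick 488 [ 626.3 -142.6]
tick 527 [ 616.9 -141.5]
```

View pics/clip.png

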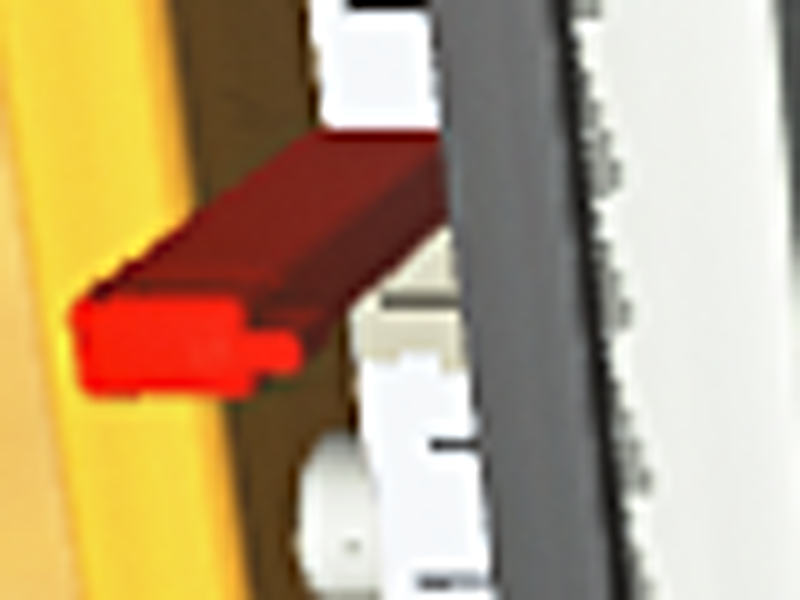

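Call:
move_arm(moves=[[[0.01, 0, 0, 0, 0, 0], [0.025, 0, -0.005, 0, 0, 0], [0.025, 0, -0.035, 0, 0, 0], [0, 0.015, -0.068, 0, 0, 0], [-0.03, 0.034, -0.068, 0, 0, 0], [-0.061, 0.034, -0.068, 0, 0, 0], [-0.061, 0.034, -0.068, 0, 0, 0], [-0.061, 0.034, -0.068, 0, 0, 0]]])

```text
clock: 8.4
eef_pos: [568.6, -276.0, 140.2]
tool_rot: [3.141, 0.0, -1.776]
force: [-0.3, -0.2, -0.1]
width: 0.0
```

```bash
python3 - <<'E'
from h import *
import pickle
c=cam("wrist");cv2.imwrite("pics/w6.png",c["img"]);s=c["s"]
pickle.dump(c,open("w6.pkl","wb"))
print(s["clock"],s["eef_pos"],s["tool_rot"],s["force"])
for k in("pointer","clip_mark","grip_head"):
    for q in models.place_of("wrist",k)[:1]: print(k,q["score"],q["uv"])
E
```

```text
8.4 [ 568.56646361 -276.03783541  140.24751148] [ 3.14097137e+00  2.29736430e-04 -1.77553479e+00] [-0.33783147 -0.22833722 -0.12582487]
pointer 0.76 [257.2, 74.4]
clip_mark 0.55 [249.1, 150.1]
grip_head 0.63 [276.2, 264.5]
```

View pics/w6.png

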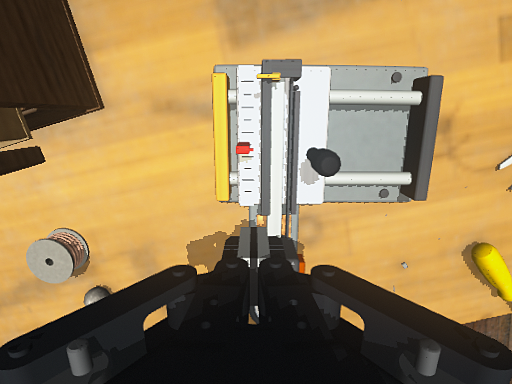

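```bash
python3 - <<'E'
import pickle,cv2
c=pickle.load(open("w6.pkl","rb"))
cv2.imwrite("pics/w6c.png",cv2.resize(c["img"][60:210,205:345],(560,600),interpolation=cv2.INTER_CUBIC))
E
```

```text
(no output)
```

View pics/w6c.png

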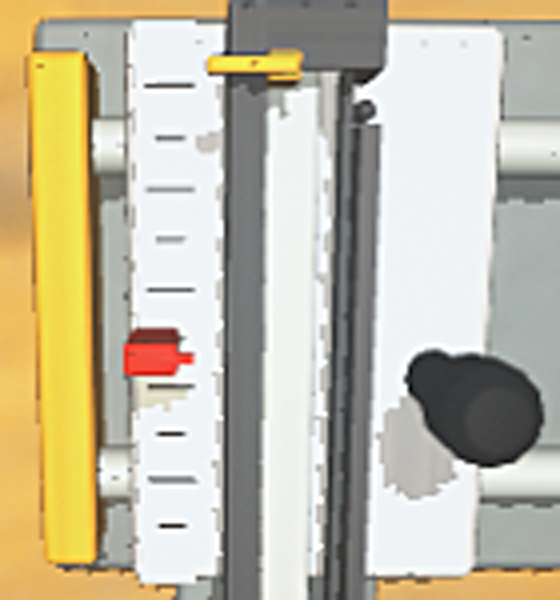

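```bash
python3 - <<'E'
from h import *
import pickle
W={i:pickle.load(open(f"w{i}.pkl","rb")) for i in(1,2,5,6)}
y=-.205;M=np.array([[np.cos(y),np.sin(y),0],[-np.sin(y),np.cos(y),0],[0,0,1]])
px={1:lambda u,v:(u/4.4+109.6,v/4.4+84.6),2:lambda u,v:(u/2.956+39.7,v/2.956+94.7),5:lambda u,v:(u/3+49.7,v/3+89.7),6:lambda u,v:(u/4+204.6,v/4+59.6)}
def g(i,u,v,z):return np.round(M@at_z(W[i],px[i](u,v),z),1)
print("ext",[ (g(6,208,65,z)-g(6,193,358,z))[0] for z in(66,68,70)],g(6,208,65,67),g(6,193,358,67), g(6,193,358,70))
def T(*l):
    p,e=tri([ray(W[i],px[i](u,v)) for i,u,v in l]);return np.round(M@p,1),np.round(e,1)
print("clip tip",T((5,210,417),(6,193,358)))
print("pointer",T((5,190,131),(6,208,65)),T((5,190,131),(6,208,65),(1,428,90)[:0] or (6,208,65)))
print("scale backleft",T((5,187,62),(6,130,20)))
print("brass inner back",T((5,155,93),(6,85,53)),"outer back",T((5,90,95),(6,30,53)))
print("brass inner front",T((5,207,553),(6,97,560)))
print("bed bl",T((5,145,47),(6,38,20)))
print("bed br",g(1,745,32,12),"dark inner top back w1",g(1,697,65,40),"w2",T((1,700,62),(2,475,68)), "saddle right", T((1,683,42),(2,465,45)))
print("ticks",[g(6,170,v,42)[0] for v in(85,138,189,239,290,386,433,480,525)])
E
```

```text
ext [np.float64(50.69999999999993), np.float64(50.30000000000007), np.float64(49.799999999999955)] [ 703.2 -154.9   67. ] [ 652.7 -152.3   67. ] [ 653.  -152.3   70. ]
clip tip (array([ 652.9, -152.2,   68. ]), array([0.1, 0.1]))
pointer (array([ 703.3, -154.8,   67.8]), array([0.3, 0.3])) (array([ 703.3, -154.9,   67.8]), array([0.3, 0.2, 0.2]))
scale backleft (array([ 715.6, -139.9,   33.9]), array([0.1, 0.1]))
brass inner back (array([ 709.8, -130.6,   30. ]), array([0.3, 0.3])) outer back (array([ 709.4, -120.1,   35.8]), array([0., 0.]))
brass inner front (array([ 605.1, -130.7,   33.6]), array([0.5, 0.5]))
bed bl (array([ 719.8, -118.4,    7.7]), array([0.1, 0.1]))
bed br [ 718.9 -307.2   12. ] dark inner top back w1 [ 709.2 -293.    40. ] w2 (array([ 709.8, -294.2,   34. ]), array([0.4, 0.4])) saddle right (array([ 715. , -290.4,   23.8]), array([0.8, 0.8]))
ticks [np.float64(702.6), np.float64(692.8), np.float64(683.1), np.float64(673.5), np.float64(663.5), np.float64(644.2), np.float64(634.4), np.float64(624.5), np.float64(614.8)]
```

```bash
python3 - <<'E'
import pickle,cv2
from h import *
c=pickle.load(open("w6.pkl","rb"))
c5=pickle.load(open("w5.pkl","rb"))
a=cv2.resize(c["img"][60:210,208:268],(240,600),interpolation=cv2.INTER_LANCZOS4)
b=cv2.resize(c5["img"][95:295,70:150],(240,600),interpolation=cv2.INTER_LANCZOS4)
s=cam("scene");pickle.dump(s,open("s6.pkl","wb"))
d=cv2.resize(s["img"][125:200,270:310],(320,600),interpolation=cv2.INTER_LANCZOS4)
cv2.imwrite("pics/gap.png",cv2.hconcat([a,b,d]))
E
```

```text
(no output)
```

View pics/gap.png

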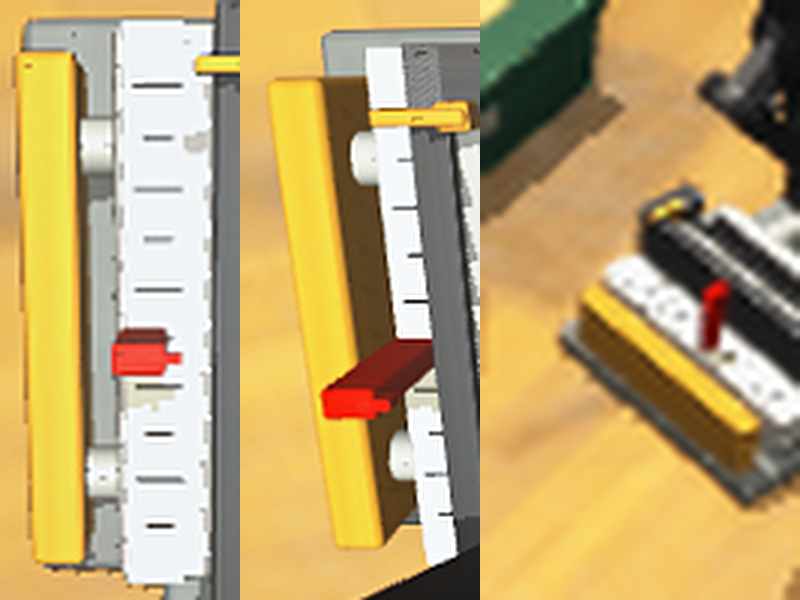

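Call:
move_arm(moves=[[[0.006, 0.025, -0.007, 0, 0, 0], [0.012, 0.05, -0.014, 0, 0, 0], [0.018, 0.075, -0.02, 0, 0, 0], [0.018, 0.075, -0.02, 0, 0, 0], [0.018, 0.075, -0.02, 0, 0, 0]]], jaw=1)

```text
clock: 9.28
eef_pos: [492.7, -278.5, 160.4]
tool_rot: [-3.14, 0.0, -1.776]
force: [0.1, -0.2, -0.2]
width: 85.5
```

```bash
python3 - <<'E'
from h import *
import pickle
c=cam("wrist");cv2.imwrite("pics/w7.png",c["img"]);s=c["s"]
pickle.dump(c,open("w7.pkl","wb"))
print(s["clock"],s["eef_pos"],s["tool_rot"],s["force"],s["width"])
y=-.205;M=np.array([[np.cos(y),np.sin(y),0],[-np.sin(y),np.cos(y),0],[0,0,1]])
print("tcp",M@s["eef_pos"])
for k in("grip_head","button_face"):
    for q in models.place_of("wrist",k)[:1]: print(k,q["score"],q["uv"],M@at_z(c,q["uv"],74))
cv2.imwrite("pics/w7c.png",cv2.resize(c["img"][130:280,170:350],(720,600),interpolation=cv2.INTER_CUBIC))
E
```

```text
9.275 [ 492.65863287 -278.53334235  160.40788987] [-3.14025015e+00  7.23310387e-05 -1.77603068e+00] [ 0.12562461 -0.20187651 -0.20158525] 85.45933806240706
tcp [ 539.04308758 -172.41200969  160.40788987]
grip_head 0.73 [298.8, 52.4] [ 647.37240086 -203.4942222    74.        ]
button_face 0.72 [279.7, 166.6] [ 563.84124854 -191.27510666   74.        ]
```

View pics/w7.png

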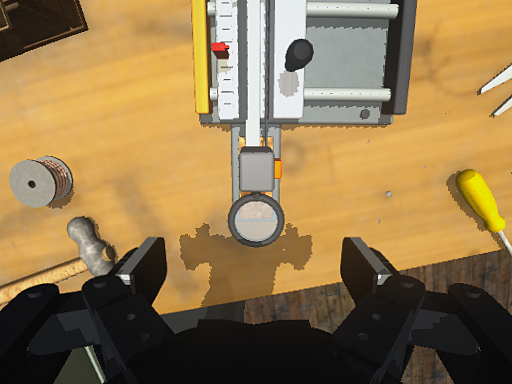

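View pics/w7c.png

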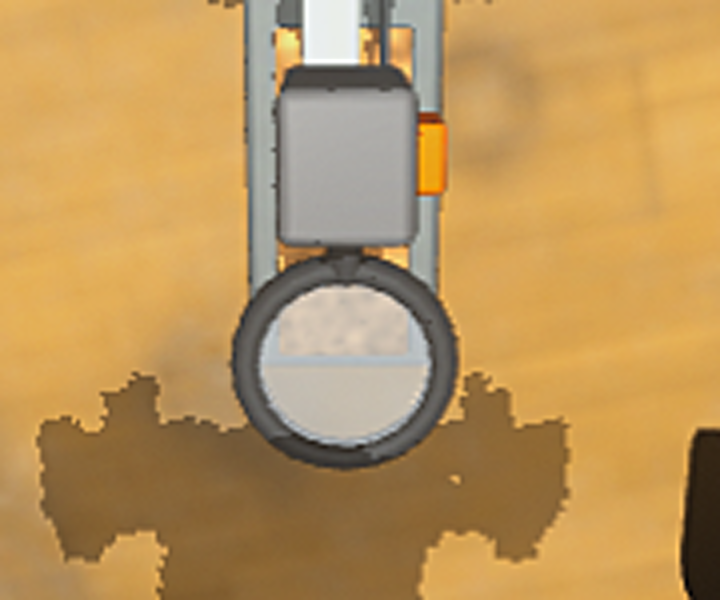

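```bash
python3 - <<'E'
from h import *
import pickle
c=pickle.load(open("w7.pkl","rb"))
y=-.205;M=np.array([[np.cos(y),np.sin(y),0],[-np.sin(y),np.cos(y),0],[0,0,1]])
g=lambda u,v,z:np.round(M@at_z(c,(u/4+169.6,v/4+129.6),z),1)
print("foot",g(246,180,12),g(441,220,12),"cork",g(276,40,14),g(412,40,14))
print("head corners top95",g(281,90,95),g(414,90,95),g(279,243,95),g(417,243,95))
print("button face",g(446,120,82),g(446,195,82))
print("lens ring L/R z57",g(233,362,57),g(457,362,57))
E
```

```text
foot [ 545.2 -148.2   12. ] [ 534.8 -197.4   12. ] cork [ 580.2 -156.3   14. ] [ 580.1 -189.3   14. ]
head corners top95 [ 577.8 -161.1   95. ] [ 577.8 -184.5   95. ] [ 550.  -160.3   95. ] [ 549.9 -185.5   95. ]
button face [ 570.5 -191.5   82. ] [ 556.1 -191.8   82. ]
lens ring L/R z57 [ 513.1 -147.9   57. ] [ 513.  -197.5   57. ]
```

Call:
move_arm(moves=[[[-0.001, -0.025, 0.01, 0, 0, 0], [-0.001, -0.025, 0.045, 0, 0, 0], [-0.001, -0.025, 0.08, 0, 0, 0], [-0.001, -0.025, 0.1, 0, 0, 0], [-0.001, -0.025, 0.105, 0, 0, 0], [-0.001, -0.025, 0.105, 0, 0, 0]]])

```text
clock: 10.18
eef_pos: [516.7, -282.5, 55.3]
tool_rot: [-3.141, -0.0, -1.776]
force: [-0.3, -0.2, -0.1]
width: 85.2
```

```bash
python3 - <<'E'
from h import *
import pickle
c=cam("wrist");cv2.imwrite("pics/w8.png",c["img"]);s=c["s"]
pickle.dump(c,open("w8.pkl","wb"))
y=-.205;M=np.array([[np.cos(y),np.sin(y),0],[-np.sin(y),np.cos(y),0],[0,0,1]])
print(s["clock"],"tcp",M@s["eef_pos"],s["tool_rot"],s["force"],s["width"])
E
```

```text
10.175 tcp [ 563.41065026 -171.38923342   55.3247369 ] [-3.14145148e+00 -4.58311479e-05 -1.77574899e+00] [-0.30038524 -0.1898954  -0.09373289] 85.20192673111596
```

View pics/w8.png

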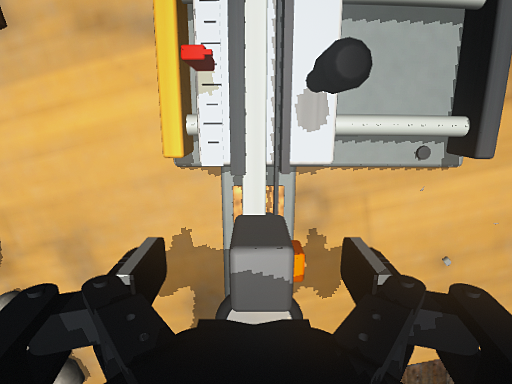

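Call:
move_arm(moves=[[[0, 0, 0, 0, 0, 0], [0, 0, 0, 0, 0, 0], [0, 0, 0, 0, 0, 0], [0, 0, 0, 0, 0, 0], [0, 0, 0, 0, 0, 0], [0, 0, 0, 0, 0, 0], [0, 0, 0, 0, 0, 0], [0, 0, 0, 0, 0, 0]]], jaw=0)

```text
clock: 11.22
eef_pos: [516.2, -285.6, 56.4]
tool_rot: [-3.139, -0.004, -1.778]
force: [-1.7, -4.5, 6.1]
width: 25.4
```

```bash
python3 - <<'E'
from h import *
import pickle
c=cam("wrist");cv2.imwrite("pics/w9.png",c["img"]);s=c["s"]
pickle.dump(c,open("w9.pkl","wb"))
y=-.205;M=np.array([[np.cos(y),np.sin(y),0],[-np.sin(y),np.cos(y),0],[0,0,1]])
print(s["clock"],"tcp",M@s["eef_pos"],s["tool_rot"],M@s["force"],s["width"])
E
```

```text
11.225 tcp [ 563.51544236 -174.54943574   56.43365249] [-3.13937811 -0.00367234 -1.77757427] [-0.77519956 -4.70672805  6.08648959] 25.371455685825364
```

View pics/w9.png

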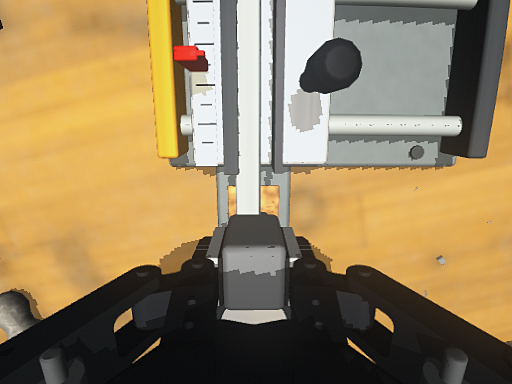

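Call:
move_arm(moves=[[[-0.002, 0, 0, 0, 0, 0], [-0.004, 0, 0, 0, 0, 0], [-0.004, 0, 0, 0, 0, 0]]])

```text
clock: 11.65
eef_pos: [516.2, -285.5, 56.5]
tool_rot: [-3.138, -0.008, -1.779]
force: [-3.4, -12.6, 1.4]
width: 25.5
```

```bash
python3 - <<'E'
from h import *
import pickle
s=ctrl.read_state()
y=-.205;M=np.array([[np.cos(y),np.sin(y),0],[-np.sin(y),np.cos(y),0],[0,0,1]])
print(s["clock"],"tcp",M@s["eef_pos"],s["tool_rot"],M@s["force"],s["width"])
E
```

```text
11.65 tcp [ 563.53217734 -174.44419465   56.48119574] [-3.13828808 -0.00829381 -1.77943797] [ -0.76955764 -13.04895371   1.43919225] 25.539376841280298
```

Call:
move_arm(moves=[[[0.001, 0.005, 0, 0, 0, 0], [0.002, 0.011, 0, 0, 0, 0], [0.002, 0.017, 0, 0, 0, 0], [0.002, 0.023, 0, 0, 0, 0], [0.002, 0.029, 0, 0, 0, 0], [0.002, 0.035, 0, 0, 0, 0], [0.002, 0.041, 0, 0, 0, 0], [0.002, 0.046, 0, 0, 0, 0], [0.002, 0.049, 0, 0, 0, 0], [0.002, 0.05, 0, 0, 0, 0], [0.002, 0.05, 0, 0, 0, 0]]])

```text
clock: 13.02
eef_pos: [469.2, -275.8, 56.4]
tool_rot: [-3.135, -0.007, -1.778]
force: [1.6, -10.5, 0.2]
width: 25.1
```

```bash
python3 - <<'E'
from h import *
import pickle
c=cam("wrist");cv2.imwrite("pics/w10.png",c["img"]);s=c["s"]
pickle.dump(c,open("w10.pkl","wb"))
y=-.205;M=np.array([[np.cos(y),np.sin(y),0],[-np.sin(y),np.cos(y),0],[0,0,1]])
print(s["clock"],"tcp",M@s["eef_pos"],s["tool_rot"],M@s["force"],s["width"])
A=cam("scene");B=cam("top")
pickle.dump((A,B),open("st10.pkl","wb"))
a=cv2.resize(A["img"][130:190,275:325],(500,600),interpolation=cv2.INTER_CUBIC)
b=cv2.resize(B["img"][165:235,310:370],(300,350),interpolation=cv2.INTER_CUBIC)
b=cv2.copyMakeBorder(b,0,250,0,0,cv2.BORDER_CONSTANT)
cv2.imwrite("pics/st10.png",cv2.hconcat([a,b]))
R_=[]
for k in("pointer","clip_mark"):
  for n,C in(("scene",A),("top",B)):
    for q in models.place_of(n,k)[:1]: print(k,n,q["score"],q["uv"],M@at_z(C,q["uv"],67))
E
```

```text
13.025 tcp [ 515.53322912 -174.46651396   56.424089  ] [-3.13531514 -0.00653876 -1.77835354] [ 3.74140861 -9.99150484  0.15640123] 25.147340471565638
pointer scene 0.88 [303.3, 159.9] [ 650.09282481 -165.08876672   67.        ]
pointer top 0.52 [194.2, 215.9] [467.52274879 227.64945445  67.        ]
clip_mark scene 0.48 [299.9, 158.5] [ 662.17229131 -160.64086299   67.        ]
```

View pics/w10.png

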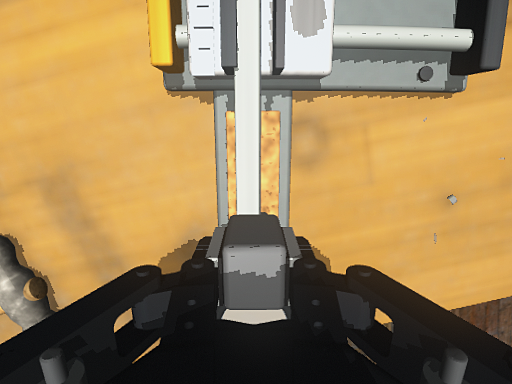

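View pics/st10.png

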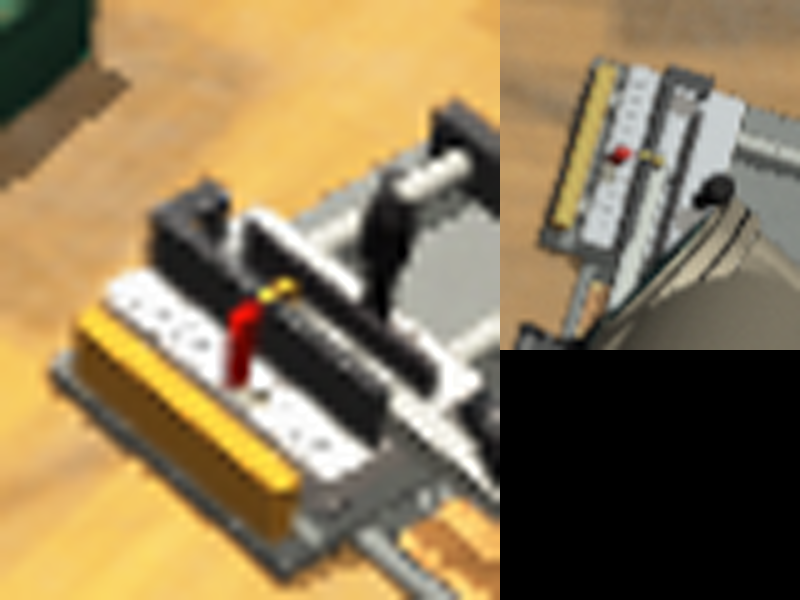

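Call:
move_arm(moves=[[[0, 0.0015, 0, 0, 0, 0], [0, 0.0025, 0, 0, 0, 0], [0, 0.0025, 0, 0, 0, 0], [0, 0.0025, 0, 0, 0, 0]]])

```text
clock: 13.88
eef_pos: [466.9, -275.3, 56.4]
tool_rot: [-3.135, -0.007, -1.778]
force: [1.1, -11.0, 0.6]
width: 25.4
```

```bash
python3 - <<'E'
from h import *
import pickle
c=cam("wrist");cv2.imwrite("pics/w11.png",c["img"]);s=c["s"]
pickle.dump(c,open("w11.pkl","wb"))
y=-.205;M=np.array([[np.cos(y),np.sin(y),0],[-np.sin(y),np.cos(y),0],[0,0,1]])
print(s["clock"],"tcp",M@s["eef_pos"],s["tool_rot"],M@s["force"],s["width"])
A=cam("scene");B=cam("top")
pickle.dump((A,B),open("st11.pkl","wb"))
a=cv2.resize(A["img"][145:175,285:315],(400,400),interpolation=cv2.INTER_CUBIC)
b=cv2.resize(B["img"][180:210,320:350],(400,400),interpolation=cv2.INTER_CUBIC)
cv2.imwrite("pics/st11.png",cv2.hconcat([a,b]))
# where pointer would project vs clip, aligned in X
P0=np.array([652.9,-154.8,67.8]);
for nm,C in(("scene",A),("top",B)):
  for d in(-3,0,3): print(nm,d,proj(C,M.T@(P0+[d,0,0])), "clip",proj(C,M.T@np.array([652.9,-152.2,68])))
E
```

```text
13.875 tcp [ 513.17087629 -174.49471235   56.43417153] [-3.1351322  -0.00659929 -1.77838668] [  3.35335511 -10.48917228   0.59496527] 25.382500497473163
scene -3 [[301.11636481 161.09889318]] clip [[299.94573814 160.90034658]]
scene 0 [[300.51015293 160.60427889]] clip [[299.94573814 160.90034658]]
scene 3 [[299.90534382 160.11086525]] clip [[299.94573814 160.90034658]]
top -3 [[335.99700892 197.54186147]] clip [[335.45052841 196.3201664 ]]
top 0 [[336.27091107 196.59772274]] clip [[335.45052841 196.3201664 ]]
top 3 [[336.54445249 195.65448154]] clip [[335.45052841 196.3201664 ]]
```

View pics/st11.png

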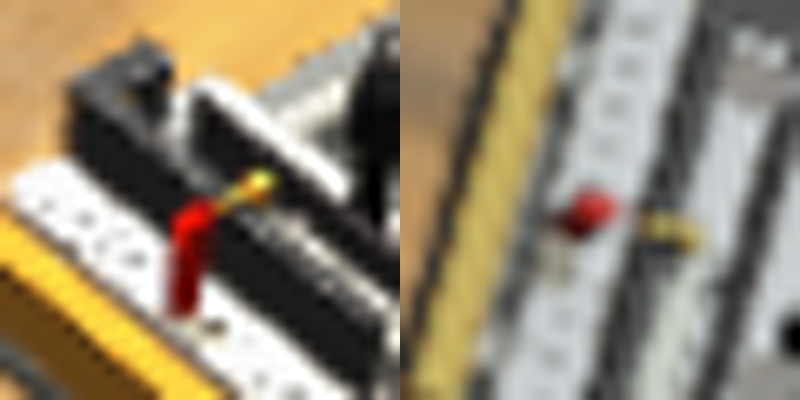

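```bash
python3 - <<'E'
from h import *
s=ctrl.read_state();print(s["clock"],s["eef_pos"],s["qd"],s["width"])
from cell import job
print(job.finish_job())
E
```

```text
14.025 [ 466.90834391 -275.29046342   56.40749933] [ 8.06063216e-05 -1.30205830e-03 -5.08746755e-05  4.55431887e-04
 -1.88739209e-03 -1.32260530e-03  1.22991052e-03] 25.371974214899858
the job is handed in; nothing more can be done
None
```

The saddle is home, the boom is drawn out to the red clip, and the arm was still holding it there when I handed in at 14.0 s. `finish_job` gave no verdict.

- **Saddle:** I pushed it by the knob with closed fingers and the boom still in. It moved about 76 mm and then stopped dead, with no more give at 18.6 N against about 5 N of sliding friction. The lens then sat within 0.2 mm of the centre line of the cork foot. The pictures still showed 7–9 mm between the scale's edge and the brass block. I took that as the shape of the saddle, because the stop was hard and the rest agreed.
- **Lock button:** I pinched the grip head over the button. The opening read 25.4 mm, so the button is flush. A second push towards the stop at 13 N moved nothing, so the saddle was still home before the pull.
- **Boom:** I measured the distance from pointer to clip at 50.4 mm from two close wrist pictures. The tool drew the boom out 50.4 mm, with no slip seen in the grip. The scene and top pictures show the pointer and clip lined up to within about 1 mm, which is as fine as they can show. At the end the arm was still, pulling about 3.4 N outwards and pressing about 10 N towards the stop.
- **Failed check:** the networks missed the pointer in the top picture and gave only low scores for the clip. I read those positions from the pictures myself.
- **Red clip and other things:** nothing touched the red clip. I kept clear of the loose things on the bench but did not measure them again at the end.

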